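Clear and test the bench stop in a microscopy lab

TASK

Get the stop station ready for class: a slide box has been left in front of it, so first slide the box along the bench, without lifting or tipping it, until it stands squarely in the middle of its pad. Then test the mushroom stop: press the black head until it latches and let go so that it stays down by itself, then turn it clockwise to reset it so that it springs all the way up again. Do not force the stop and leave the other things on the bench where they are.

Things in the scene. Friction and masses are not known exactly. Their poses are not given: they have to be found in the camera images.
- stop_seat (a point): Middle of the sloping panel of the fixed stop station (not the head), on the stop's axis. z axis: out of the panel along the stop's axis, 25 degrees from vertical, leaning to the robot's side; x: up the slope; y: along its width. The station is a grey sloping-desk box 150 mm deep, 170 mm wide, 40 mm high in front, 110 mm behind. Only the stop stands out of its panel.
- plunger (a joint): How far the stop's head, a black ribbed mushroom 42 mm across, is pressed in (m): 0 up, about 0.007 latched, 0.009 bottom. Up, its dome top stands 40 to 52 mm above the panel (the collar's setting differs each time); its straight rim ends 7 mm lower and is 17 mm tall. Spring 5 N when up to 9.5 N at the bottom; a catch adds up to 6 N until it snaps at 7 mm.
- head (a joint): Turn of the head in rad, growing clockwise seen from outside the panel: 0 at rest, end stop at 1.3, no turn the other way. A weak spring (0.01 to 0.05 N m) turns it back when let go. A latched head comes free at about 0.7 rad, in one turn, and springs up once nothing holds it. Pressed while held turned, it does not latch.
- slidebox_center (a point): Centre of the loose slide box: a closed wooden box, 90 mm (its x) by 120 mm (its y) by 80 mm high, 0.3 to 0.55 kg, left in front of the station, about square to it. This point is 40 mm above the bench.
- pad_center (a point): Centre of the flat grey felt pad where the slide box belongs, 120 mm (its x) by 150 mm (its y), too thin to catch on (0.8 mm), to the left of the station. The box stands squarely when its x and y run along those of the pad (either way round).
- stain_bottle: Bystander: small amber bottle, 44 mm across, 85 mm high, standing; origin at its foot.
- petri_dish: Bystander: closed clear petri dish, 94 mm across, 18 mm high; origin at the centre of its underside.
- specimen_jar: Bystander: jar, 60 mm across, 90 mm high, standing; origin at its foot.
- mount (a joint): Overload give of the stop's mount along its axis, in m: 0 for a push on the head of up to 20 N, then 1 mm more per 10 N. More than 0.0015 (35 N) means that the stop has been forced.
Mind the look-alikes: they are no part of the job. Of the things like the part that bears slidebox_center, leave any that is green, pink or red; of the rest the smaller one is meant.

How it is judged:
By the outcome, as a careful person would: the job done as asked, in the order asked, and still so for the second after the job is handed in, with the robot touching nothing.
It also fails if it takes over 67 s, if anything falls off the work surface, if the arm or the gripper's body presses on something with over 40 N, if the wrist force passes 120 N, or if a joint passes its speed limit or range.

ROBOT

A 6-joint arm with a two-finger parallel gripper is mounted at the origin on the work surface. World frame = base frame: x ahead of the robot, y to its left, z up, the work surface at z = 0. Lengths are in m, angles in rad, forces in N, time in s.
With the tool pointing down it reaches from about 0.325 to 0.775 m from the base axis. Payload 5.5 kg.
Tool frame: the origin (TCP) lies at the very end of the fingers, on their centre line; the grasp point (between the pads) lies 19 mm behind it; z points along the fingers, y is the direction in which the jaws open and shut (so a half turn about z gives the same grasp; the last joint's range is limited). The gripper opens to 85 mm and grips with 20 to 120 N. Pads are 22 mm wide; open, the fingers measure 114 mm over their backs; the gripper's body (76 mm by 85 mm) begins 54 mm behind the grasp point. The pads swing forward as they close: fully open they stand 13 mm farther back than shut.
Start: joints at [-1.346, 0.091, 1.231, -0, 1.82, -0.057], TCP at [0.167, -0.576, 0.231] pointing down, gripper open.
Joint ranges: [-2.87, 2.87], [-0.86, 2.18], [0.17, 2.46], [-1.51, 4.65], [0.06, 2.69], [-2.65, 2.65]. Speed limits (rad/s): [2.57, 2.57, 3.01, 3.14, 3.14, 3.14].

INTERFACE

Orientations are given as a unit quaternion [x, y, z, w].
In Python, from cell import state, optics, manip gives the robot as it stands.
- The arm moves only by the tool servo_tool, never from a script. Its argument "commands" is a list of rows, each an object with "grip": the closure in counts, from 0 (fully open) to 255 (shut); "slide": the shift along the tool's x, y, z in mm, a list of three; "twist": the turn about the tool's z in rad. In form: [{"grip": grip, "slide": [x, y, z], "twist": twist}, ...]. A call has 1 to 12 rows; each row shifts and turns the commanded pose from where the row before left it, along the tool's axes as they then stand; what a row does not reach is not made up. A row lasts 1/10 s, in which the tool goes at most 50 mm and 8.59 degrees, less where a joint would pass 70% of its speed; a pose out of reach is approached as far as the arm can. A call is refused whole if a number of a shift passes 50 or a number of a turn 0.15, either way. A call with a gripper value outside its range is refused whole. The fingers move at their own pace and stop on an object; "grip_force" is the grip in N (left out, the last holds). Time passes only in rows, so rows that do not move let the fingers close. It gives the time, the measured TCP pose, the force and the opening at its end, in the units of the state.
- state(): the state, without advancing time (a new reading comes with each control period).
- optics.camera(name): name is "side" or "top"; returns a dict with "image" (400x640x3 uint8, red, green, blue), "intrinsics" (3x3 intrinsics, pixels), "view" (4x4, takes a point from world to camera coordinates). Camera axes: x right, y up, looking along -z (the intrinsics and any distortion apply to the point x, -y, -z); pixel columns grow to the right and rows downward; lengths in m; the calibration is good to about 2 mm. A picture is of the moment at which its call begins. There is no depth.
- manip.finish_job(): hands the job in, once; it reports no verdict.
The state is a dict: "time_s": time; "qpos": joint angles; "qvel": joint speeds; "tau": joint torques, N m; "position": TCP position; "ee_rot": TCP orientation; "ft_force": force on the tool from outside, world axes, zero at the start; "wrist_torque": the same for the moment, N m; "gripper_width": finger opening in m.
Only numpy, scipy, OpenCV 4.12 (cv2) and the standard library are available. Lean on these libraries where they do the work, as an engineer would, in place of code of your own. Each camera call takes 0.05 s, during which the arm holds its last target. There are 200 camera calls.

## Working session

There is one attempt and no reset: what is moved stays moved. The work goes in short steps, Python scripts to look and compute and a tool call to move; the robot and the scene stay as the last step left them, time stands still between calls to the robot, and variables do not carry over. Pictures are saved under pics/ and viewed, about 8 in all and at most 12, crops included, and the job is handed in when it is done.

Besides the shell and the picture viewer there is one more tool, called after "Call:" by a JSON object that holds its "fn" and its "kwargs". servo_tool: Moves the arm, as the interface text tells. Its arguments: {"type":"object","properties":{"commands":{"type":"array"},"grip_force":{"type":"number"}},"required":["commands"]}

```bash
mkdir -p pics; ls
python3 - <<'E'
from cell import state, optics, manip
import cv2
print(state())
for n in("top","side"):
    c=optics.camera(n); cv2.imwrite(f"pics/{n}0.png",c["image"][:,:,::-1]); print(n,c.keys(),c["intrinsics"].tolist(),c["view"].tolist())
E
```

```text
pics
{'time_s': 0.0, 'qpos': array([-1.34569125e+00,  9.19027050e-02,  1.23191259e+00,  2.73541715e-05,
        1.81980755e+00, -5.66983102e-02]), 'qvel': array([-0.00085172,  0.00106325,  0.00121475,  0.00070943, -0.00061173,
        0.00059717]), 'tau': array([-1.17040268e-03, -4.58734918e+01, -4.18023705e+01, -6.96763846e-05,
        1.15837753e-02,  1.93321659e-05]), 'position': array([ 0.1667962 , -0.57604817,  0.23010955]), 'ee_rot': array([ 9.90088787e-01,  1.40439179e-01, -7.21620498e-05, -1.01261675e-03]), 'ft_force': array([ 0.32800829,  0.26000381, -0.0936813 ]), 'wrist_torque': array([-0.04489287,  0.01192932, -0.02631303]), 'gripper_width': 0.08553957210971332}
top dict_keys(['image', 'intrinsics', 'view']) [[455.4372467485439, 0.0, 320.2708611750188], [0.0, 455.4372467485439, 197.6314051916759], [0.0, 0.0, 1.0]] [[0.028923521484195434, -0.9991919717574718, 0.027907588221999662, 0.006061094351625292], [0.9963580934394104, 0.031059408192535762, 0.07940946291540216, -0.47429229622719654], [-0.0802120910008988, 0.025509150086681694, 0.9964513554203829, -1.211716836238985], [0.0, 0.0, 0.0, 1.0]]
side dict_keys(['image', 'intrinsics', 'view']) [[447.2023589677474, 0.0, 317.5479818746169], [0.0, 447.2023589677474, 207.28797370723078], [0.0, 0.0, 1.0]] [[-0.998717518684081, -0.04992492061712376, -0.00841547235072816, 0.46399965173977303], [0.022058678506709225, -0.5786907811004528, 0.8152486703895232, -0.055760876806750924], [-0.0455711814203848, 0.8140174950028541, 0.5790498987593631, -1.1527887309562412], [0.0, 0.0, 0.0, 1.0]]
```

View pics/top0.png

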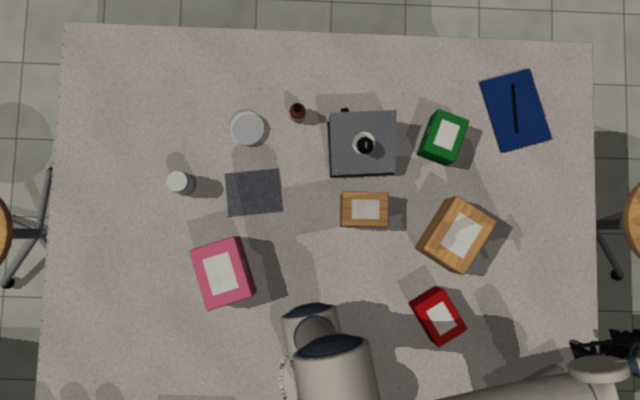

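View pics/side0.png

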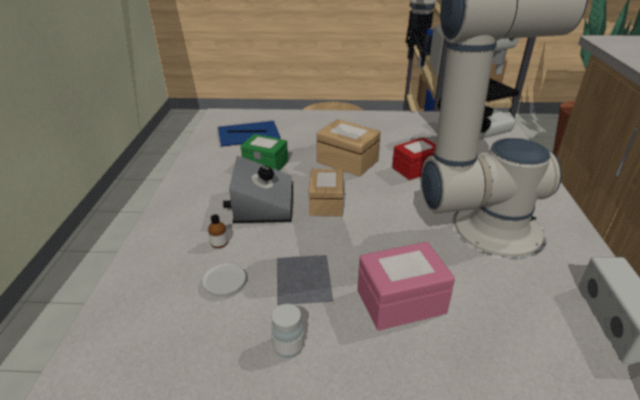

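The top view shows the target wooden box at (365,209), the pad at (254,192), the station at (362,143) with its head at (365,145), the dish at (247,128), the bottle at (297,112) and the jar at (180,183). The side view agrees with this. Next I'll measure them.

```bash
cat > h.py <<'E'
import numpy as np, cv2
from cell import state, optics, manip
def ray(c,uv,z):
    K,V=c["intrinsics"],c["view"]; R,t=V[:3,:3],V[:3,3]
    d=np.linalg.inv(K)@np.r_[uv,1]; d=R.T@(d*[1,-1,-1]); o=-R.T@t
    return o+d*(z-o[2])/d[2]
def proj(c,p):
    K,V=c["intrinsics"],c["view"]; q=V[:3,:3]@np.asarray(p)+V[:3,3]; q=K@(q*[1,-1,-1]); return q[:2]/q[2]
def crop(c,x0,y0,x1,y1,s,fn):
    im=c["image"][y0:y1,x0:x1,::-1]; cv2.imwrite(fn,cv2.resize(im,None,fx=s,fy=s,interpolation=cv2.INTER_CUBIC))
def rect(c,roi,lo,hi,z):  # min-area rectangle of HSV mask, back-projected onto plane z
    x0,y0,x1,y1=roi; im=cv2.resize(c["image"][y0:y1,x0:x1],None,fx=4,fy=4,interpolation=cv2.INTER_CUBIC)
    m=cv2.inRange(cv2.cvtColor(im,cv2.COLOR_RGB2HSV),np.array(lo),np.array(hi))
    m=cv2.morphologyEx(m,cv2.MORPH_OPEN,np.ones((5,5)))
    ct=max(cv2.findContours(m,cv2.RETR_EXTERNAL,cv2.CHAIN_APPROX_NONE)[0],key=cv2.contourArea)[:,0]
    P=np.array([ray(c,(p+.5)/4-.5+[x0,y0],z)[:2] for p in ct])*1000
    (cx,cy),(w,h),a=cv2.minAreaRect(P.astype(np.float32)); return (cx,cy),(w,h),a
E
python3 - <<'E'
from h import *
c=optics.camera("top"); s=optics.camera("side")
hsv=cv2.cvtColor(c["image"],cv2.COLOR_RGB2HSV)
for p in [(350,200),(380,215),(365,224),(345,224),(254,192),(240,180),(300,192),(300,160),(225,195),(362,120),(340,160),(365,180)]: print(p,hsv[p[1],p[0]])
print("pad",rect(c,(215,160,295,225),(105,20,60),(135,90,110),0.0008))
print("box",rect(c,(330,180,400,240),(8,60,60),(28,255,255),0.08))
print("dish",ray(c,(247,128),.018),"bottle",ray(c,(297,110),.085),"jar",ray(c,(180,181),.09),"head",ray(c,(365,145),.12))
crop(c,215,95,415,235,4,"pics/c1.png")
crop(s,190,140,390,320,3.3,"pics/c2.png")
E
```

```text
(350, 200) [ 15 124 136]
(380, 215) [ 16 129 144]
(365, 224) [ 17 133 138]
(345, 224) [ 16 133 144]
(254, 192) [120   7  69]
(240, 180) [120  14  71]
(300, 192) [ 17  27 133]
(300, 160) [ 17  24 151]
(225, 195) [ 18  22 141]
(362, 120) [105   6  90]
(340, 160) [98 11 92]
(365, 180) [ 13  27 132]Traceback (most recent call last):
  File "<stdin>", line 5, in <module>
  File "h.py", line 15, in rect
    ct=max(cv2.findContours(m,cv2.RETR_EXTERNAL,cv2.CHAIN_APPROX_NONE)[0],key=cv2.contourArea)[:,0]
       ~~~^^^^^^^^^^^^^^^^^^^^^^^^^^^^^^^^^^^^^^^^^^^^^^^^^^^^^^^^^^^^^^^^^^^^^^^^^^^^^^^^^^^^
ValueError: max() iterable argument is empty
```

Run:
```python
from h import *
c=optics.camera("top"); s=optics.camera("side")
print("pad",rect(c,(215,160,295,225),(0,0,40),(180,255,95),0.0008))
print("box",rect(c,(330,180,400,240),(8,60,60),(28,255,255),0.08))
print("dish",ray(c,(247,128),.018),"bottle",ray(c,(297,110),.085),"jar",ray(c,(180,181),.09),"head",ray(c,(365,145),.12))
crop(c,215,95,415,235,4,"pics/c1.png")
crop(s,190,140,390,320,3.3,"pics/c2.png")
```

```text
pad ((484.9617919921875, 202.4423828125), (119.73424530029297, 149.38327026367188), 7.263212203979492)
box ((443.2232666015625, -91.33378601074219), (92.39392852783203, 125.69486999511719), 0.9743636250495911)
dish [0.65796447 0.22539767 0.018     ] bottle [0.69444309 0.08890684 0.085     ] jar [0.49929934 0.37826085 0.09      ] head [ 0.60164855 -0.08547191  0.12      ]
```

View pics/c1.png

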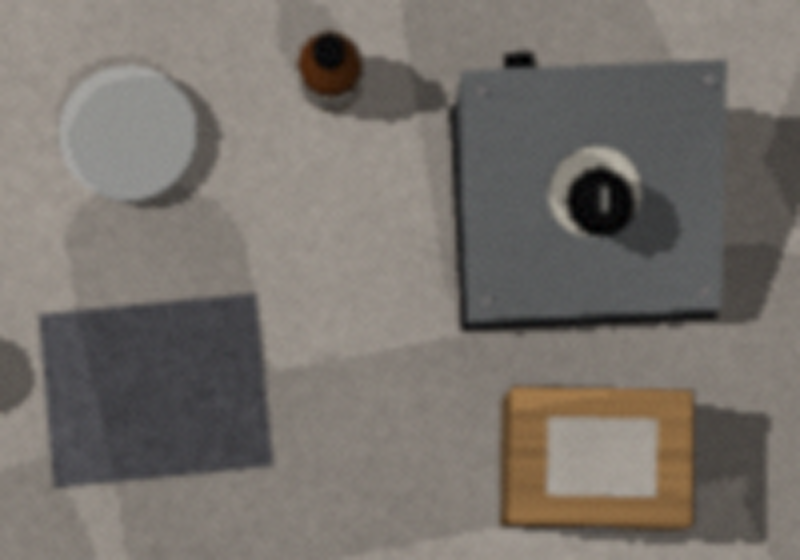

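View pics/c2.png

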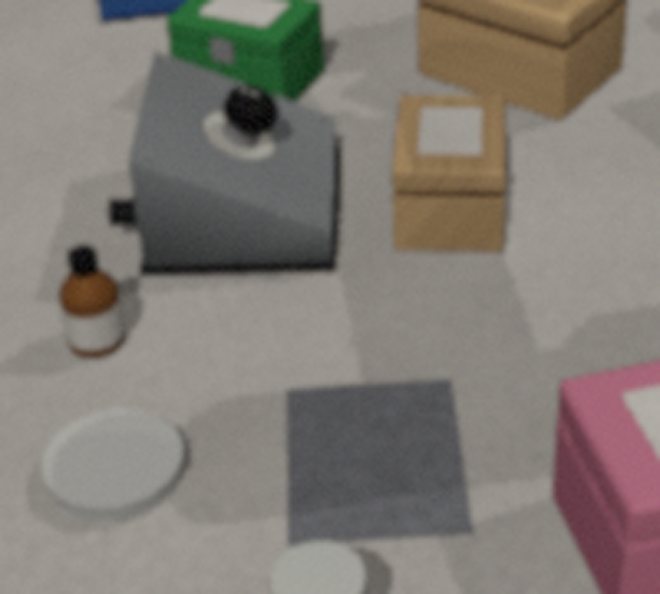

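The crops give pad corners (crop px) (40,315), (255,295), (272,465) and (53,487), with the box top at about (508–692, 388–525). Panel corners are (462,72), (725,62), (720,316) and (465,322). The head is at crop (601,202) from the top and (251,110) from the side. Next I'll fit the station pose and the head position.

Run:
```python
from h import *
np.set_printoptions(precision=4,suppress=True)
c=optics.camera("top"); s=optics.camera("side")
T=lambda x,y:np.array([215+(x+.5)/4-.5,95+(y+.5)/4-.5]); S=lambda x,y:np.array([190+(x+.5)/3.3-.5,140+(y+.5)/3.3-.5])
P=[ray(c,T(462,72),.11),ray(c,T(725,62),.11),ray(c,T(720,316),.04),ray(c,T(465,322),.04)]
print(np.array(P)); P=np.array(P); m=P.mean(0); print("centre",m, "sizes",np.linalg.norm(P[0]-P[1]),np.linalg.norm(P[2]-P[3]),np.linalg.norm((P[0]-P[3])[:2]))
d=P[0]+P[3]-P[1]-P[2]; print("yaw deg",-np.degrees(np.arctan2(d[0],d[1])))
# side-view check of panel: back-left top, front-left bottom etc
for q in P: print("side px of corners",(proj(s,q)-[190,140])*3.3)
print("collar top-view on panel z.085",ray(c,T(595,192),.08))
# head triangulation
from scipy.optimize import least_squares
f=lambda p:np.r_[proj(c,p)-T(601,202),proj(s,p)-S(251,110)]
r=least_squares(f,[.6,-.085,.12]); print("head",r.x,r.fun)
# camera-independent check of pad/box from side
print("pad side",[ray(s,S(*p),0)[:2] for p in[(288,392),(450,381),(470,531),(290,542)]])
print("box base side",[ray(s,S(*p),0)[:2] for p in[(394,247),(503,250)]],"box lid side",[ray(s,S(*p),.08)[:2] for p in[(397,183),(505,183)]])
for z in(.1,.0): print("pink corners",[ray(c,p,z)[:2] for p in[(239,237),(190,247),(254,295),(205,309)]])
print(c["view"][:3,:3].T@-c["view"][:3,3])
```

```text
[[ 0.6839  0.0039  0.11  ]
 [ 0.6965 -0.1638  0.11  ]
 [ 0.5429 -0.1764  0.04  ]
 [ 0.5333 -0.0057  0.04  ]]
centre [ 0.6141 -0.0855  0.075 ] sizes 0.16813509827531994 0.1710061347933737 0.150891211657015
yaw deg 3.7583121218337996
side px of corners [130.1454 160.2843]
side px of corners [156.9387  52.538 ]
side px of corners [341.6528 118.678 ]
side px of corners [333.4817 232.3636]
collar top-view on panel z.085 [ 0.6158 -0.086   0.08  ]
head [ 0.6057 -0.0873  0.1021] [-0.0114 -0.2924  0.3029  0.0411]
pad side [array([0.5549, 0.1358]), array([0.4382, 0.1191]), array([0.4203, 0.2645]), array([0.5358, 0.2788])]
box base side [array([ 0.4898, -0.0439]), array([ 0.4005, -0.0432])] box lid side [array([ 0.4843, -0.019 ]), array([ 0.4007, -0.0222])]
pink corners [array([0.3626, 0.2221]), array([0.3344, 0.3421]), array([0.221 , 0.1791]), array([0.1841, 0.2977])]
pink corners [array([0.3615, 0.237 ]), array([0.3309, 0.3674]), array([0.2076, 0.1903]), array([0.1674, 0.3192])]
[0.3752 0.0517 1.2449]
```

Run:
```python
from h import *
np.set_printoptions(precision=3,suppress=True)
c=optics.camera("top"); s=optics.camera("side")
# side: large box corners - lid near edge & base
for n,cc,roi,(lo,hi),z in(("top big",c,(405,185,505,280),((8,60,60),(28,255,255)),.1),):
    print(n,rect(cc,roi,lo,hi,z))
im=np.vstack([np.pad(cv2.resize(c["image"][180:290,330:510],None,fx=4,fy=4,interpolation=cv2.INTER_CUBIC)[:290],((0,0),(0,0),(0,0))),
 cv2.resize(s["image"][115:187,290:470],None,fx=4,fy=4,interpolation=cv2.INTER_CUBIC)])
cv2.imwrite("pics/c3.png",im[:,:,::-1]); print(im.shape)
```

```text
top big ((385.6863708496094, -323.0577392578125), (145.73388671875, 175.32455444335938), 58.389305114746094)
(578, 720, 3)
```

View pics/c3.png

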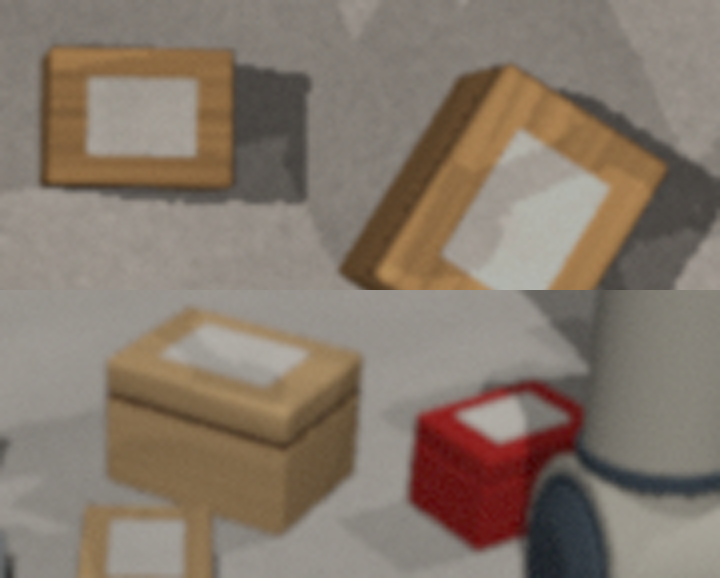

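The small box is at about (0.444,-0.095), and the big box's left wall at x=0.44 is at y≈-0.28. That leaves room for the gripper at (0.444,-0.192). Moving now.

Call:
{"fn": "servo_tool", "kwargs": {"commands": [{"grip": 100,"slide": [31,-24.4,0],"twist": 0},{"grip": 100,"slide": [31,-24.4,0],"twist": 0},{"grip": 100,"slide": [31,-24.4,0],"twist": 0},{"grip": 100,"slide": [31,-24.4,0],"twist": 0},{"grip": 100,"slide": [31,-24.4,0],"twist": 0},{"grip": 100,"slide": [31,-24.4,0],"twist": 0},{"grip": 100,"slide": [31,-24.4,0],"twist": 0},{"grip": 100,"slide": [31,-24.4,0],"twist": 0},{"grip": 100,"slide": [31,-24.4,0],"twist": 0},{"grip": 100,"slide": [31,-24.4,0],"twist": 0},{"grip": 100,"slide": [31,-24.4,0],"twist": 0},{"grip": 100,"slide": [31,-24.4,0],"twist": 0}]}}

```text
time_s: 1.7
position: [0.4435, -0.1902, 0.2316]
ee_rot: [0.99, 0.14, 0.0, 0.0]
ft_force: [-0.3, 0.1, 0.2]
gripper_width: 0.0517
```

Call:
{"fn": "servo_tool", "kwargs": {"commands": [{"grip": 100,"slide": [0,0,8],"twist": -0.145},{"grip": 100,"slide": [0,0,8],"twist": -0.145},{"grip": 100,"slide": [0,0,8],"twist": -0.145},{"grip": 100,"slide": [0,0,8],"twist": -0.145},{"grip": 100,"slide": [0,0,8],"twist": -0.145},{"grip": 100,"slide": [0,0,8],"twist": -0.145},{"grip": 100,"slide": [0,0,8],"twist": -0.145},{"grip": 100,"slide": [0,0,8],"twist": -0.145},{"grip": 100,"slide": [0,0,8],"twist": -0.145},{"grip": 100,"slide": [0,0,0],"twist": 0},{"grip": 100,"slide": [0,0,0],"twist": 0}]}}

```text
time_s: 2.8
position: [0.4427, -0.1916, 0.1595]
ee_rot: [0.703, 0.711, 0.0, 0.0]
ft_force: [0.4, -0.3, -0.4]
gripper_width: 0.0518
```

Call:
{"fn": "servo_tool", "kwargs": {"commands": [{"grip": 100,"slide": [0,0,28],"twist": 0},{"grip": 100,"slide": [0,0,28],"twist": 0},{"grip": 100,"slide": [0,0,28],"twist": 0},{"grip": 100,"slide": [0,0,28],"twist": 0},{"grip": 100,"slide": [0,0,27],"twist": 0},{"grip": 100,"slide": [0,0,0],"twist": 0},{"grip": 100,"slide": [8,0,0],"twist": 0},{"grip": 100,"slide": [8,0,0],"twist": 0},{"grip": 100,"slide": [8,0,0],"twist": 0},{"grip": 100,"slide": [8,0,0],"twist": 0}]}}

```text
time_s: 3.8
position: [0.4433, -0.1598, 0.0222]
ee_rot: [0.701, 0.713, 0.0, 0.002]
ft_force: [-0.2, -3.6, 1.3]
gripper_width: 0.052
```

Call:
{"fn": "servo_tool", "kwargs": {"commands": [{"grip": 100,"slide": [12,0,0],"twist": 0},{"grip": 100,"slide": [16,0,0],"twist": 0},{"grip": 100,"slide": [16,0,0],"twist": 0},{"grip": 100,"slide": [16,0,0],"twist": 0},{"grip": 100,"slide": [16,0,0],"twist": 0},{"grip": 100,"slide": [16,0,0],"twist": 0},{"grip": 100,"slide": [16,0,0],"twist": 0},{"grip": 100,"slide": [16,0,0],"twist": 0},{"grip": 100,"slide": [16,0,0],"twist": 0},{"grip": 100,"slide": [16,0,0],"twist": 0},{"grip": 100,"slide": [12,0,0],"twist": 0},{"grip": 100,"slide": [6,0,0],"twist": 0}]}}

```text
time_s: 5.0
position: [0.4393, 0.0154, 0.0206]
ee_rot: [0.701, 0.713, 0.0, 0.0]
ft_force: [0.9, -3.7, 1.5]
gripper_width: 0.052
```

Call:
{"fn": "servo_tool", "kwargs": {"commands": [{"grip": 100,"slide": [-10,0,0],"twist": 0},{"grip": 100,"slide": [-25,0,0],"twist": 0},{"grip": 100,"slide": [0,0,-40],"twist": 0},{"grip": 100,"slide": [0,0,-40],"twist": 0},{"grip": 100,"slide": [-30,0,-40],"twist": 0},{"grip": 100,"slide": [-40,0,0],"twist": 0}]}}

```text
time_s: 5.6
position: [0.4436, -0.0919, 0.147]
ee_rot: [0.7, 0.714, 0.003, 0.004]
ft_force: [1.2, -0.4, -0.4]
gripper_width: 0.0518
```

Run:
```python
from h import *
c=optics.camera("top"); s=optics.camera("side"); print(state()["position"])
a=cv2.resize(c["image"][130:250,210:400],None,fx=4,fy=4,interpolation=cv2.INTER_CUBIC)[:,:]; b=s["image"][130:330,200:400]
crop(c,200,120,400,260,4,"pics/d1.png")
print("box",rect(c,(210,150,400,240),(8,60,60),(28,255,255),0.08)); print(rect(s,(240,150,390,290),(8,60,60),(28,255,255),0.08))
```

```text
[ 0.44134391 -0.09497547  0.14166158]
box ((438.96575927734375, 90.20785522460938), (92.1170883178711, 121.5753402709961), 0.940313458442688)
((440.5877380371094, 131.96250915527344), (89.49576568603516, 203.04205322265625), 1.0969517230987549)
```

View pics/d1.png

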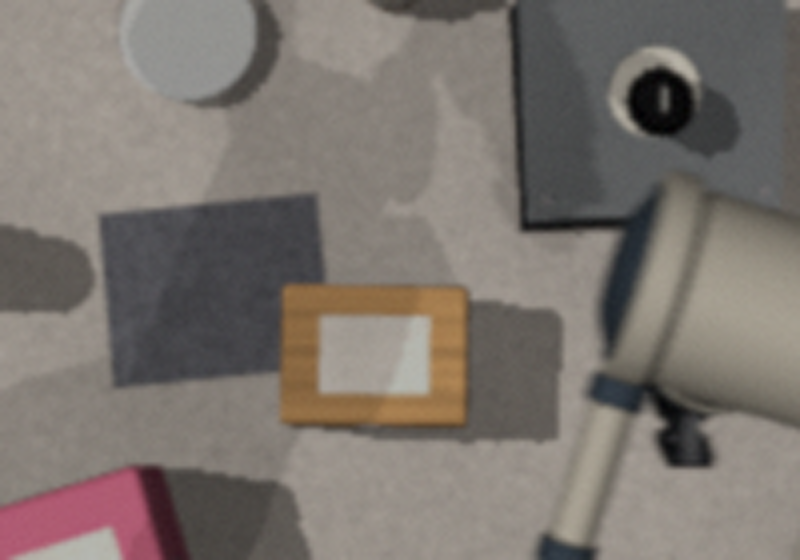

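Box is now at (0.440, 0.090), yaw about 1°. It's clear of the station with the pad ahead, so next I push its front face.

Call:
{"fn": "servo_tool", "kwargs": {"commands": [{"grip": 100,"slide": [31,-15.5,0],"twist": 0},{"grip": 100,"slide": [31,-15.5,0],"twist": 0},{"grip": 100,"slide": [31,-15.5,0],"twist": 0},{"grip": 100,"slide": [31,-15.5,0],"twist": 0},{"grip": 100,"slide": [31,-15.5,0],"twist": 0},{"grip": 100,"slide": [31,-15.5,0],"twist": 0},{"grip": 100,"slide": [0,0,0],"twist": 0}]}}

```text
time_s: 6.4
position: [0.3434, 0.0964, 0.1396]
ee_rot: [0.7, 0.714, 0.0, -0.001]
ft_force: [-0.1, 0.0, -0.4]
gripper_width: 0.0522
```

Call:
{"fn": "servo_tool", "kwargs": {"commands": [{"grip": 100,"slide": [0,0,0],"twist": 0.143},{"grip": 100,"slide": [0,0,0],"twist": 0.143},{"grip": 100,"slide": [0,0,0],"twist": 0.143},{"grip": 100,"slide": [0,0,0],"twist": 0.143},{"grip": 100,"slide": [0,0,0],"twist": 0.143},{"grip": 100,"slide": [0,0,0],"twist": 0.143},{"grip": 100,"slide": [0,0,0],"twist": 0.143},{"grip": 100,"slide": [0,0,0],"twist": 0.143},{"grip": 100,"slide": [0,0,0],"twist": 0.143},{"grip": 100,"slide": [0,0,0],"twist": 0.143},{"grip": 100,"slide": [0,0,0],"twist": 0.14},{"grip": 100,"slide": [0,0,0],"twist": 0}]}}

```text
time_s: 7.6
position: [0.3451, 0.0931, 0.1395]
ee_rot: [1.0, 0.007, -0.001, 0.0]
ft_force: [0.1, -1.0, -0.3]
gripper_width: 0.052
```

Call:
{"fn": "servo_tool", "kwargs": {"commands": [{"grip": 100,"slide": [0,2,30],"twist": 0},{"grip": 100,"slide": [0,2,30],"twist": 0},{"grip": 100,"slide": [0,0,30],"twist": 0},{"grip": 100,"slide": [0,0,29],"twist": 0},{"grip": 100,"slide": [12,0,0],"twist": 0},{"grip": 100,"slide": [12,0,0],"twist": 0},{"grip": 100,"slide": [8,0,0],"twist": 0},{"grip": 100,"slide": [6,0,0],"twist": 0}]}}

```text
time_s: 8.4
position: [0.3836, 0.0901, 0.0211]
ee_rot: [1.0, 0.009, -0.0, 0.0]
ft_force: [-1.6, 0.5, -1.1]
gripper_width: 0.0518
```

Call:
{"fn": "servo_tool", "kwargs": {"commands": [{"grip": 100,"slide": [6,0,0],"twist": 0},{"grip": 100,"slide": [7,0.2,0],"twist": -0.014},{"grip": 100,"slide": [7,0.3,0],"twist": -0.014},{"grip": 100,"slide": [7,0.4,0],"twist": -0.015},{"grip": 100,"slide": [7,0.5,0],"twist": -0.015},{"grip": 100,"slide": [7,0.6,0],"twist": -0.015},{"grip": 100,"slide": [7,0.7,0],"twist": -0.015},{"grip": 100,"slide": [6,0.7,0],"twist": -0.014},{"grip": 100,"slide": [4,0.5,0],"twist": -0.013},{"grip": 100,"slide": [1,0,0],"twist": 0},{"grip": 100,"slide": [0,0,0],"twist": 0}]}}

```text
time_s: 9.5
position: [0.4427, 0.0902, 0.0213]
ee_rot: [0.998, 0.066, 0.0, -0.0]
ft_force: [0.3, 0.8, 0.7]
gripper_width: 0.0519
```

Call:
{"fn": "servo_tool", "kwargs": {"commands": [{"grip": 100,"slide": [-10,0,0],"twist": 0},{"grip": 150,"slide": [-25,0,0],"twist": 0},{"grip": 150,"slide": [0,0,-40],"twist": 0},{"grip": 150,"slide": [0,0,-40],"twist": 0},{"grip": 150,"slide": [0,0,-40],"twist": 0},{"grip": 150,"slide": [0,35,0],"twist": 0},{"grip": 150,"slide": [0,35,0],"twist": 0},{"grip": 150,"slide": [0,35,0],"twist": 0},{"grip": 150,"slide": [0,0,0],"twist": 0}]}}

```text
time_s: 10.4
position: [0.4219, -0.0217, 0.1417]
ee_rot: [0.998, 0.064, 0.001, 0.001]
ft_force: [0.3, 0.1, 0.5]
gripper_width: 0.0351
```

Run:
```python
from h import *
c=optics.camera("top"); s=optics.camera("side"); print(state()["position"],state()["gripper_width"])
crop(c,200,120,400,260,4,"pics/d2.png")
print("box",rect(c,(210,130,400,240),(8,60,60),(28,255,255),0.08)); print(rect(s,(240,150,390,290),(8,60,60),(28,255,255),0.08))
```

```text
[ 0.42158377 -0.01888659  0.14145481] 0.03518442023477847
box ((496.7475280761719, 97.1054458618164), (95.38866424560547, 121.64535522460938), 7.4307861328125)
((496.35394287109375, 136.33949279785156), (92.2838363647461, 205.99615478515625), 7.8759379386901855)
```

View pics/d2.png

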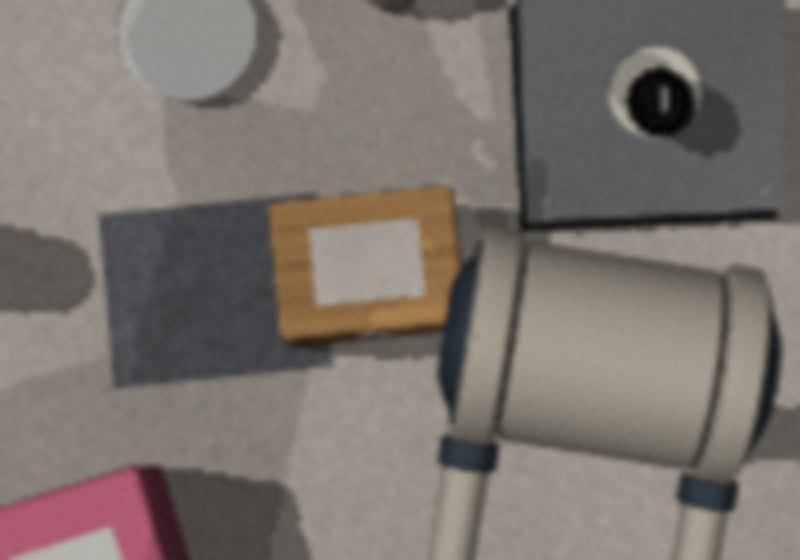

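Call:
{"fn": "servo_tool", "kwargs": {"commands": [{"grip": 150,"slide": [30.6,-7.9,0],"twist": 0},{"grip": 150,"slide": [30.6,-7.9,0],"twist": 0},{"grip": 150,"slide": [30.6,-7.9,0],"twist": 0},{"grip": 150,"slide": [0,0,0],"twist": 0}]}}

```text
time_s: 10.9
position: [0.5111, 0.0196, 0.1401]
ee_rot: [0.998, 0.067, -0.0, -0.001]
ft_force: [-1.4, 0.1, -0.3]
gripper_width: 0.0351
```

Call:
{"fn": "servo_tool", "kwargs": {"commands": [{"grip": 150,"slide": [0,0,0],"twist": -0.143},{"grip": 150,"slide": [0,0,0],"twist": -0.143},{"grip": 150,"slide": [0,0,0],"twist": -0.143},{"grip": 150,"slide": [0,0,0],"twist": -0.143},{"grip": 150,"slide": [0,0,0],"twist": -0.143},{"grip": 150,"slide": [0,0,0],"twist": -0.143},{"grip": 150,"slide": [0,0,0],"twist": -0.143},{"grip": 150,"slide": [0,0,0],"twist": -0.143},{"grip": 150,"slide": [0,0,0],"twist": -0.143},{"grip": 150,"slide": [0,0,0],"twist": -0.143},{"grip": 150,"slide": [0,0,0],"twist": -0.141},{"grip": 150,"slide": [0,0,0],"twist": 0}]}}

```text
time_s: 12.1
position: [0.5088, 0.0179, 0.1416]
ee_rot: [0.658, 0.753, 0.0, 0.0]
ft_force: [-0.7, 0.8, -1.3]
gripper_width: 0.0355
```

Call:
{"fn": "servo_tool", "kwargs": {"commands": [{"grip": 150,"slide": [-2.5,1,0],"twist": 0},{"grip": 150,"slide": [0,0,30],"twist": 0},{"grip": 150,"slide": [0,0,30],"twist": 0},{"grip": 150,"slide": [0,0,30],"twist": 0},{"grip": 150,"slide": [0,0,29],"twist": 0},{"grip": 150,"slide": [0,0,0],"twist": 0}]}}

```text
time_s: 12.7
position: [0.5074, 0.0149, 0.0176]
ee_rot: [0.66, 0.751, -0.003, -0.003]
ft_force: [0.1, -1.1, -0.3]
gripper_width: 0.0354
```

Call:
{"fn": "servo_tool", "kwargs": {"commands": [{"grip": 150,"slide": [6,0,0],"twist": 0},{"grip": 150,"slide": [6,0,0],"twist": 0},{"grip": 150,"slide": [10,0,0],"twist": 0},{"grip": 150,"slide": [12,0,0],"twist": 0},{"grip": 150,"slide": [12,0,0],"twist": 0},{"grip": 150,"slide": [12,0,0],"twist": 0},{"grip": 150,"slide": [12,0,0],"twist": 0},{"grip": 150,"slide": [12,0,0],"twist": 0},{"grip": 150,"slide": [12,0,0],"twist": 0},{"grip": 150,"slide": [10,0,0],"twist": 0},{"grip": 150,"slide": [6,0,0],"twist": 0},{"grip": 150,"slide": [2,0,0],"twist": 0}]}}

```text
time_s: 13.9
position: [0.4958, 0.1263, 0.0222]
ee_rot: [0.659, 0.752, -0.0, -0.0]
ft_force: [-0.5, -3.8, 2.0]
gripper_width: 0.0352
```

Call:
{"fn": "servo_tool", "kwargs": {"commands": [{"grip": 150,"slide": [0,0,0],"twist": 0},{"grip": 150,"slide": [-12,0,0],"twist": 0},{"grip": 150,"slide": [-30,0,0],"twist": 0}]}}

```text
time_s: 14.2
position: [0.5012, 0.0845, 0.022]
ee_rot: [0.658, 0.753, 0.0, -0.001]
ft_force: [0.2, -0.4, 0.2]
gripper_width: 0.0351
```

Run:
```python
from h import *
c=optics.camera("top"); s=optics.camera("side"); print(state()["position"])
crop(c,200,120,360,240,5,"pics/d3.png")
print("box",rect(c,(210,130,310,240),(8,60,60),(28,255,255),0.08)); print(rect(s,(240,150,390,310),(8,60,60),(28,255,255),0.08))
print("pad",rect(c,(215,160,295,225),(0,0,40),(180,255,95),0.0008))
```

```text
[0.50168539 0.08099513 0.02202058]
box ((481.379638671875, 217.58590698242188), (92.81315612792969, 86.62454986572266), 7.81821870803833)
((482.03857421875, 233.0015411376953), (91.29808044433594, 196.61587524414062), 7.863381862640381)
pad ((470.624267578125, 134.9962615966797), (97.06224060058594, 87.4627685546875), 71.09886932373047)
```

View pics/d3.png

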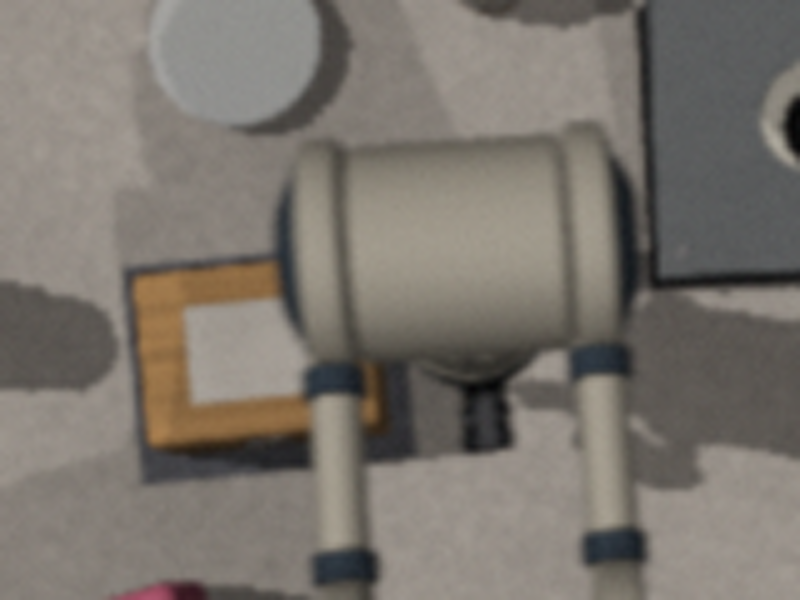

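Call:
{"fn": "servo_tool", "kwargs": {"commands": [{"grip": 255,"slide": [0,0,-38],"twist": 0},{"grip": 255,"slide": [0,0,-38],"twist": 0},{"grip": 255,"slide": [0,0,-38],"twist": 0},{"grip": 255,"slide": [0,0,-38],"twist": 0},{"grip": 255,"slide": [-37,-7.5,0],"twist": 0},{"grip": 255,"slide": [-37,-7.5,0],"twist": 0},{"grip": 255,"slide": [-37,-7.5,0],"twist": 0},{"grip": 255,"slide": [-37,-7.5,0],"twist": 0},{"grip": 255,"slide": [-37,-7.5,0],"twist": 0},{"grip": 255,"slide": [-37,-7.5,0],"twist": 0},{"grip": 255,"slide": [-37,-7.5,0],"twist": 0},{"grip": 255,"slide": [-37,-7.5,0],"twist": 0}]}}

```text
time_s: 15.5
position: [0.4804, -0.219, 0.1741]
ee_rot: [0.659, 0.752, 0.0, -0.0]
ft_force: [0.4, 0.7, -0.1]
gripper_width: 0.0
```

Call:
{"fn": "servo_tool", "kwargs": {"commands": [{"grip": 255,"slide": [0,0,0],"twist": 0.147},{"grip": 255,"slide": [0,0,0],"twist": 0.147},{"grip": 255,"slide": [0,0,0],"twist": 0.147},{"grip": 255,"slide": [0,0,0],"twist": 0.147},{"grip": 255,"slide": [0,0,0],"twist": 0.147},{"grip": 255,"slide": [0,0,0],"twist": 0.147},{"grip": 255,"slide": [0,0,0],"twist": 0.147},{"grip": 255,"slide": [0,0,0],"twist": 0.147},{"grip": 255,"slide": [0,0,0],"twist": 0}]}}

```text
time_s: 16.4
position: [0.4808, -0.2174, 0.174]
ee_rot: [0.966, 0.259, 0.0, -0.0]
ft_force: [-0.5, 0.7, 1.0]
gripper_width: -0.0002
```

```bash
cat > head.py <<'E'
from h import *
from scipy.optimize import least_squares
def axes(yaw=np.radians(3.76)):
    a=np.array([-.4226*np.cos(yaw),-.4226*np.sin(yaw),.9063]); y=np.array([-np.sin(yaw),np.cos(yaw),0]); return a,y,np.cross(y,a)
def pts(seat,T):
    a,y,x=axes(); th=np.linspace(0,2*np.pi,60); o=[]
    for r,h in((.021,T-.007),(.021,T-.024),(.015,T-.0033),(.008,T-.001),(0,T)):
        o+= [seat+a*h+r*(np.cos(t)*x+np.sin(t)*y) for t in th]
    return np.array(o)
def mask(c,roi):
    x0,y0,x1,y1=roi; im=cv2.resize(c["image"][y0:y1,x0:x1],None,fx=4,fy=4,interpolation=cv2.INTER_CUBIC)
    m=(im.max(2)<50).astype(np.uint8); n,l,st,ce=cv2.connectedComponentsWithStats(m); k=1+np.argmax(st[1:,4])
    m=cv2.morphologyEx((l==k).astype(np.uint8),cv2.MORPH_CLOSE,np.ones((15,15))); m=cv2.morphologyEx(m,cv2.MORPH_OPEN,np.ones((9,9)))
    return m
def hullstat(p):
    h=cv2.convexHull(p.astype(np.float32)); M=cv2.moments(h); return np.array([M["m10"]/M["m00"],M["m01"]/M["m00"]]),M["m00"]
def fit(c,s,seat0=(.6141,-.0855,.075),rt=(345,125,395,165),rs=(245,155,295,190)):
    obs=[]
    for cc,r in((c,rt),(s,rs)):
        ct=max(cv2.findContours(mask(cc,r),0,1)[0],key=cv2.contourArea)[:,0]
        o=hullstat((ct+.5)/4-.5+[r[0],r[1]]); obs.append(o)
    def f(p):
        q=pts(np.array([p[0],p[1],seat0[2]]),p[2]); e=[]
        for cc,o in zip((c,s),obs):
            m,A=hullstat(np.array([proj(cc,k) for k in q])); e+=list(m-o[0]); 
        return np.array(e)
    r=least_squares(f,[*seat0[:2],.046]); 
    print("areas obs/model",[(o[1],hullstat(np.array([proj(cc,k) for k in pts(np.array([r.x[0],r.x[1],seat0[2]]),r.x[2])]))[1]) for cc,o in zip((c,s),obs)])
    return r.x,r.fun
E
python3 - <<'E'
from head import *
np.set_printoptions(precision=4,suppress=True)
c=optics.camera("top"); s=optics.camera("side"); print(state()["position"],state()["ee_rot"],state()["gripper_width"])
print("box",rect(c,(210,130,310,240),(8,60,60),(28,255,255),0.08))
print("seat x,y,T",fit(c,s))
a=cv2.resize(c["image"][110:230,215:405],None,fx=4,fy=4,interpolation=cv2.INTER_CUBIC)[:,:760]
b=cv2.resize(s["image"][155:190,235:330],None,fx=3,fy=3)
im=np.zeros((480+110,760,3),np.uint8); im[:480]=a; im[480:585,:285]=b
for k,(cc,r) in enumerate(((c,(345,125,395,165)),(s,(245,155,295,190)))):
    m=cv2.resize(mask(cc,r)*255,None,fx=.6,fy=.6); im[482:482+m.shape[0],300+k*140:300+k*140+m.shape[1]]=m[:,:,None]
cv2.imwrite("pics/d4.png",im[:,:,::-1])
E
```

```text
[ 0.4808 -0.2174  0.1741] [ 0.965   0.2621 -0.     -0.0002] 0.00010787607268977112
box ((483.5177307128906, 200.05364990234375), (93.39707946777344, 122.01932525634766), 7.806741714477539)
areas obs/model [(383.3125, 234.0718603685964), (160.6875, 182.01975723332725)]
seat x,y,T (array([ 0.6127, -0.1008,  0.0345]), array([-0.2102, -1.401 ,  1.484 , -0.1347]))
```

View pics/d4.png

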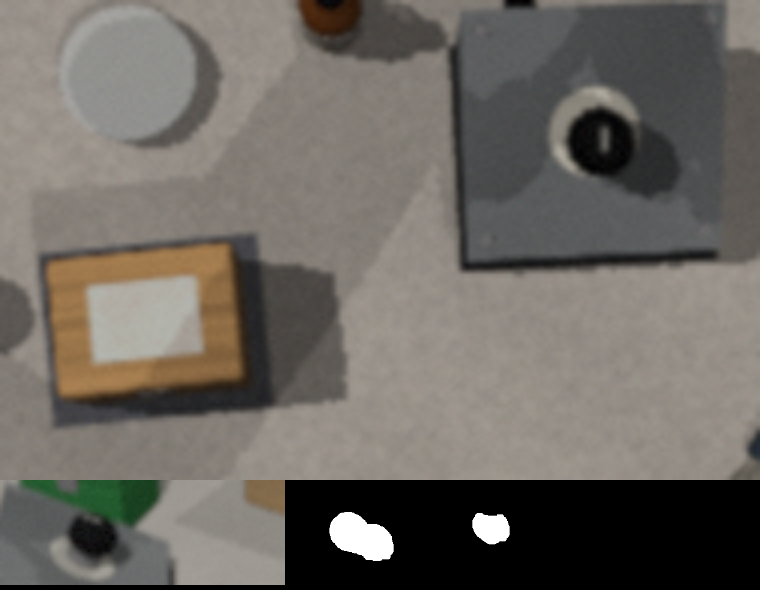

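Run:
```python
from head import *
np.set_printoptions(precision=4,suppress=True)
c=optics.camera("top"); s=optics.camera("side")
oT=np.array([215+602/4-.5,95+202.5/4-.5]); oS=np.array([190+251/3.3-.5,140+111/3.3-.5])
def bb(cc,q): p=np.array([proj(cc,k) for k in q]); return p.min(0),p.max(0)
def f(p):
    q=pts(np.array([p[0],p[1],.075]),p[2]); return np.r_[sum(bb(c,q))/2-oT,sum(bb(s,q))/2-oS]
r=least_squares(f,[.6141,-.0855,.046]); print(r.x,r.fun)
q=pts(np.array([r.x[0],r.x[1],.075]),r.x[2])
print((np.array(bb(c,q))-[215,95])*4,(np.array(bb(s,q))-[190,140])*3.3)
r2=least_squares(lambda p:f([.6141,p[0],p[1]]),[-.0855,.046]); print("x fixed",r2.x,r2.fun)
# collar ring on panel, top view ellipse centre & side
print("collar",ray(c,[215+595/4,95+192/4],.077), "side", ray(s,[190+239/3.3,140+133/3.3],.077))
```

```text
[ 0.6183 -0.0867  0.0448] [-0.0137 -0.3505  0.3629  0.0493]
[[565.3855 163.7007]
 [634.5047 234.4955]] [[222.3402  85.0482]
 [278.755  133.9771]]
x fixed [-0.0881  0.0408] [0.2713 0.9125 1.4638 1.0083]
collar [ 0.6155 -0.0873  0.077 ] side [ 0.6178 -0.0905  0.077 ]
```

Seat fit is (0.617,-0.087,0.075) with a dome height of about 45 mm, within the stated 40–52 mm. The box sits at (0.485,0.201), 7.8° on the pad, which is (0.486,0.201) at about 7.5°. Now I'm heading to the stop with the fingers shut.

Call:
{"fn": "servo_tool", "kwargs": {"commands": [{"grip": 255,"slide": [33.6,-10.4,6],"twist": 0},{"grip": 255,"slide": [33.6,-10.4,6],"twist": 0},{"grip": 255,"slide": [33.6,-10.4,7],"twist": 0},{"grip": 255,"slide": [33.6,-10.4,7],"twist": 0},{"grip": 255,"slide": [33.6,-10.3,6],"twist": 0},{"grip": 255,"slide": [0,0,0],"twist": 0},{"grip": 255,"slide": [0,0,0],"twist": 0}]}}

```text
time_s: 17.3
position: [0.6, -0.0875, 0.1416]
ee_rot: [0.965, 0.262, -0.001, -0.0]
ft_force: [-0.9, 0.5, 0.4]
gripper_width: -0.0001
```

Call:
{"fn": "servo_tool", "kwargs": {"commands": [{"grip": 255,"slide": [1.9,0.95,4.5],"twist": 0},{"grip": 255,"slide": [1.9,0.95,4.5],"twist": 0},{"grip": 255,"slide": [1.9,0.95,4.5],"twist": 0},{"grip": 255,"slide": [0.75,0.38,1.8],"twist": 0},{"grip": 255,"slide": [0.75,0.38,1.8],"twist": 0},{"grip": 255,"slide": [0,0,0],"twist": 0}]}}

```text
time_s: 17.9
position: [0.608, -0.0876, 0.1249]
ee_rot: [0.966, 0.26, -0.0, -0.0]
ft_force: [-0.7, 1.0, -0.2]
gripper_width: 0.0001
```

Step down 1 mm at a time, checking the force.

Call:
{"fn": "servo_tool", "kwargs": {"commands": [{"grip": 255,"slide": [0.38,0.19,0.91],"twist": 0},{"grip": 255,"slide": [0.38,0.19,0.91],"twist": 0},{"grip": 255,"slide": [0.38,0.19,0.91],"twist": 0},{"grip": 255,"slide": [0,0,0],"twist": 0}]}}

```text
time_s: 18.3
position: [0.6094, -0.0873, 0.1223]
ee_rot: [0.966, 0.26, -0.0, -0.0]
ft_force: [-0.5, 0.5, -1.1]
gripper_width: 0.0001
```

Call:
{"fn": "servo_tool", "kwargs": {"commands": [{"grip": 255,"slide": [0.38,0.19,0.91],"twist": 0},{"grip": 255,"slide": [0.38,0.19,0.91],"twist": 0},{"grip": 255,"slide": [0,0,0],"twist": 0}]}}

```text
time_s: 18.6
position: [0.6102, -0.0873, 0.1204]
ee_rot: [0.966, 0.26, -0.0, -0.0]
ft_force: [0.4, -0.6, -0.2]
gripper_width: -0.0003
```

Call:
{"fn": "servo_tool", "kwargs": {"commands": [{"grip": 255,"slide": [0.38,0.19,0.91],"twist": 0},{"grip": 255,"slide": [0.38,0.19,0.91],"twist": 0},{"grip": 255,"slide": [0,0,0],"twist": 0}]}}

```text
time_s: 18.9
position: [0.6111, -0.0873, 0.1188]
ee_rot: [0.966, 0.26, -0.0, 0.0]
ft_force: [-0.1, -0.2, 0.0]
gripper_width: -0.0001
```

Call:
{"fn": "servo_tool", "kwargs": {"commands": [{"grip": 255,"slide": [0.38,0.19,0.91],"twist": 0},{"grip": 255,"slide": [0.38,0.19,0.91],"twist": 0},{"grip": 255,"slide": [0,0,0],"twist": 0}]}}

```text
time_s: 19.2
position: [0.612, -0.0873, 0.1176]
ee_rot: [0.966, 0.26, 0.0, 0.0]
ft_force: [-2.8, 0.3, 5.0]
gripper_width: -0.0
```

Call:
{"fn": "servo_tool", "kwargs": {"commands": [{"grip": 255,"slide": [0.38,0.19,0.91],"twist": 0},{"grip": 255,"slide": [0.38,0.19,0.91],"twist": 0},{"grip": 255,"slide": [0,0,0],"twist": 0}]}}

```text
time_s: 19.5
position: [0.6128, -0.0872, 0.1161]
ee_rot: [0.966, 0.26, 0.0, 0.0]
ft_force: [-2.8, 1.2, 6.0]
gripper_width: 0.0002
```

Call:
{"fn": "servo_tool", "kwargs": {"commands": [{"grip": 255,"slide": [0.38,0.19,0.91],"twist": 0},{"grip": 255,"slide": [0.38,0.19,0.91],"twist": 0},{"grip": 255,"slide": [0,0,0],"twist": 0}]}}

```text
time_s: 19.8
position: [0.6137, -0.0872, 0.1142]
ee_rot: [0.966, 0.26, 0.0, 0.0]
ft_force: [-3.1, -0.1, 5.6]
gripper_width: -0.0002
```

Call:
{"fn": "servo_tool", "kwargs": {"commands": [{"grip": 255,"slide": [0.38,0.19,0.91],"twist": 0},{"grip": 255,"slide": [0.38,0.19,0.91],"twist": 0},{"grip": 255,"slide": [0,0,0],"twist": 0}]}}

```text
time_s: 20.1
position: [0.6145, -0.0871, 0.1126]
ee_rot: [0.966, 0.26, 0.0, 0.0]
ft_force: [-3.8, 0.1, 6.4]
gripper_width: -0.0
```

Call:
{"fn": "servo_tool", "kwargs": {"commands": [{"grip": 255,"slide": [0.38,0.19,0.91],"twist": 0},{"grip": 255,"slide": [0,0,0],"twist": 0}]}}

```text
time_s: 20.3
position: [0.6149, -0.0871, 0.1117]
ee_rot: [0.966, 0.26, 0.0, 0.0]
ft_force: [-4.3, -0.5, 7.4]
gripper_width: 0.0
```

Call:
{"fn": "servo_tool", "kwargs": {"commands": [{"grip": 255,"slide": [0.38,0.19,0.91],"twist": 0},{"grip": 255,"slide": [0,0,0],"twist": 0}]}}

```text
time_s: 20.5
position: [0.6153, -0.0871, 0.1109]
ee_rot: [0.966, 0.26, 0.0, 0.0]
ft_force: [-4.1, 0.2, 6.9]
gripper_width: 0.0
```

Call:
{"fn": "servo_tool", "kwargs": {"commands": [{"grip": 255,"slide": [0.38,0.19,0.91],"twist": 0},{"grip": 255,"slide": [0,0,0],"twist": 0}]}}

```text
time_s: 20.7
position: [0.6157, -0.0871, 0.1103]
ee_rot: [0.966, 0.26, 0.0, 0.0]
ft_force: [-5.4, 0.2, 8.3]
gripper_width: -0.0
```

Call:
{"fn": "servo_tool", "kwargs": {"commands": [{"grip": 255,"slide": [0.2,0.1,0.5],"twist": 0},{"grip": 255,"slide": [0,0,0],"twist": 0}]}}

```text
time_s: 20.9
position: [0.6159, -0.0871, 0.1102]
ee_rot: [0.966, 0.26, 0.0, 0.0]
ft_force: [-6.5, 0.6, 9.6]
gripper_width: 0.0001
```

Call:
{"fn": "servo_tool", "kwargs": {"commands": [{"grip": 255,"slide": [0.2,0.1,0.5],"twist": 0},{"grip": 255,"slide": [0,0,0],"twist": 0}]}}

```text
time_s: 21.1
position: [0.616, -0.0871, 0.1101]
ee_rot: [0.966, 0.26, 0.0, 0.0]
ft_force: [-7.2, 0.6, 11.0]
gripper_width: 0.0
```

Call:
{"fn": "servo_tool", "kwargs": {"commands": [{"grip": 255,"slide": [0.2,0.1,0.5],"twist": 0},{"grip": 255,"slide": [0,0,0],"twist": 0}]}}

```text
time_s: 21.3
position: [0.6162, -0.0871, 0.1101]
ee_rot: [0.966, 0.26, 0.0, 0.0]
ft_force: [-8.0, 0.2, 13.5]
gripper_width: 0.0001
```

Call:
{"fn": "servo_tool", "kwargs": {"commands": [{"grip": 255,"slide": [0.2,0.1,0.5],"twist": 0},{"grip": 255,"slide": [0,0,0],"twist": 0}]}}

```text
time_s: 21.5
position: [0.6164, -0.0872, 0.1101]
ee_rot: [0.966, 0.26, 0.0, 0.001]
ft_force: [-8.5, 0.7, 15.2]
gripper_width: 0.0
```

Call:
{"fn": "servo_tool", "kwargs": {"commands": [{"grip": 255,"slide": [-0.76,-0.38,-1.8],"twist": 0},{"grip": 255,"slide": [-0.76,-0.38,-1.8],"twist": 0},{"grip": 255,"slide": [0,0,0],"twist": 0},{"grip": 255,"slide": [0,0,0],"twist": 0}]}}

```text
time_s: 21.9
position: [0.615, -0.0871, 0.1117]
ee_rot: [0.966, 0.26, 0.0, 0.0]
ft_force: [-3.4, 1.2, 8.1]
gripper_width: -0.0001
```

Call:
{"fn": "servo_tool", "kwargs": {"commands": [{"grip": 255,"slide": [-0.57,-0.28,-1.36],"twist": 0},{"grip": 255,"slide": [0,0,0],"twist": 0},{"grip": 255,"slide": [0,0,0],"twist": 0}]}}

```text
time_s: 22.2
position: [0.6145, -0.0871, 0.1123]
ee_rot: [0.966, 0.26, 0.0, 0.0]
ft_force: [-1.8, -0.1, 5.2]
gripper_width: -0.0002
```

Call:
{"fn": "servo_tool", "kwargs": {"commands": [{"grip": 255,"slide": [-0.57,-0.28,-1.36],"twist": 0},{"grip": 255,"slide": [0,0,0],"twist": 0},{"grip": 255,"slide": [0,0,0],"twist": 0}]}}

```text
time_s: 22.5
position: [0.6138, -0.0871, 0.1127]
ee_rot: [0.966, 0.26, -0.0, -0.0]
ft_force: [0.3, 0.4, 1.3]
gripper_width: 0.0004
```

The force dropped to about zero at z=0.1127, well below the z≈0.118 of first contact, so the head is latched. Now I'll lift, open, and come down around the rim.

Call:
{"fn": "servo_tool", "kwargs": {"commands": [{"grip": 255,"slide": [-4,-2,-10],"twist": 0},{"grip": 60,"slide": [-2,-1.5,-30],"twist": 0},{"grip": 60,"slide": [0,0,0],"twist": 0},{"grip": 60,"slide": [0,0,0],"twist": 0},{"grip": 60,"slide": [0,0,0],"twist": 0},{"grip": 60,"slide": [0,0,0],"twist": 0}]}}

```text
time_s: 23.1
position: [0.6062, -0.087, 0.1518]
ee_rot: [0.966, 0.26, -0.001, -0.0]
ft_force: [-0.1, -0.0, -0.1]
gripper_width: 0.0652
```

Run:
```python
from h import *
print(state()["position"],state()["gripper_width"])
s=optics.camera("side")
cv2.imwrite("pics/e1.png",cv2.resize(s["image"][100:240,210:350,::-1],None,fx=4,fy=4,interpolation=cv2.INTER_CUBIC))
```

```text
[ 0.60621563 -0.08698617  0.15178581] 0.06522810160265356
```

View pics/e1.png

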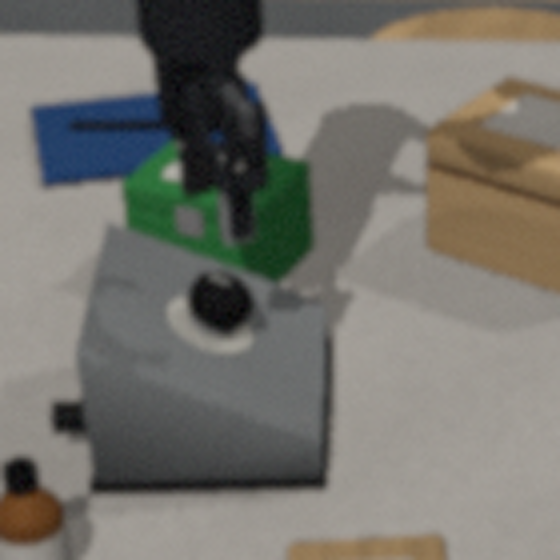

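The head at crop (222,300) sits lower over the collar, so it's latched. The open fingers, at (195,190) and (240,240), straddle its line. I'm descending over it.

Call:
{"fn": "servo_tool", "kwargs": {"commands": [{"grip": 60,"slide": [0.5,0.3,15],"twist": 0},{"grip": 60,"slide": [0.5,0.3,15],"twist": 0},{"grip": 60,"slide": [0,0,10],"twist": 0},{"grip": 60,"slide": [0,0,8],"twist": 0},{"grip": 60,"slide": [0,0,6],"twist": 0},{"grip": 60,"slide": [0,0,6],"twist": 0},{"grip": 60,"slide": [0,0,0],"twist": 0}]}}

```text
time_s: 23.85
position: [0.6076, -0.0871, 0.0922]
ee_rot: [0.966, 0.26, -0.001, -0.0]
ft_force: [0.0, 1.1, 0.0]
gripper_width: 0.0651
```

Call:
{"fn": "servo_tool", "kwargs": {"commands": [{"grip": 100,"slide": [0,0,2],"twist": 0},{"grip": 120,"slide": [0,0,2],"twist": 0},{"grip": 120,"slide": [0,0,0],"twist": 0}], "grip_force": 20}}

```text
time_s: 24.15
position: [0.6084, -0.0874, 0.0897]
ee_rot: [0.966, 0.26, 0.001, 0.001]
ft_force: [0.7, -1.1, 1.3]
gripper_width: 0.0451
```

Call:
{"fn": "servo_tool", "kwargs": {"commands": [{"grip": 150,"slide": [0,0,0],"twist": 0},{"grip": 150,"slide": [0,0,0],"twist": 0},{"grip": 150,"slide": [0,0,0],"twist": 0}], "grip_force": 20}}

```text
time_s: 24.45
position: [0.6087, -0.088, 0.0901]
ee_rot: [0.966, 0.26, 0.001, 0.001]
ft_force: [2.0, -5.2, 2.7]
gripper_width: 0.0418
```

Call:
{"fn": "servo_tool", "kwargs": {"commands": [{"grip": 180,"slide": [0,1,0],"twist": 0},{"grip": 180,"slide": [0,0,0],"twist": 0.06},{"grip": 180,"slide": [0,0,0],"twist": 0.08},{"grip": 180,"slide": [0,0,0],"twist": 0.08},{"grip": 180,"slide": [0,0,0],"twist": 0.08}]}}

```text
time_s: 24.95
position: [0.6087, -0.0871, 0.0895]
ee_rot: [0.994, 0.112, 0.001, -0.001]
ft_force: [0.3, -2.4, 4.3]
gripper_width: 0.0412
```

Call:
{"fn": "servo_tool", "kwargs": {"commands": [{"grip": 180,"slide": [0,0,0],"twist": 0.08},{"grip": 180,"slide": [0,0,0],"twist": 0.08},{"grip": 180,"slide": [0,0,0],"twist": 0.08},{"grip": 180,"slide": [0,0,0],"twist": 0.08},{"grip": 180,"slide": [0,0,0],"twist": 0.08}]}}

```text
time_s: 25.45
position: [0.609, -0.0867, 0.09]
ee_rot: [0.996, -0.087, 0.001, -0.001]
ft_force: [0.8, -0.9, 8.2]
gripper_width: 0.041
```

Call:
{"fn": "servo_tool", "kwargs": {"commands": [{"grip": 180,"slide": [0,0,0],"twist": 0.08},{"grip": 180,"slide": [0,0,0],"twist": 0.08},{"grip": 180,"slide": [0,0,0],"twist": 0.08},{"grip": 180,"slide": [0,0,0],"twist": 0.08}]}}

```text
time_s: 25.85
position: [0.6095, -0.0861, 0.0909]
ee_rot: [0.97, -0.245, 0.001, -0.002]
ft_force: [2.1, 2.7, 8.4]
gripper_width: 0.041
```

Call:
{"fn": "servo_tool", "kwargs": {"commands": [{"grip": 60,"slide": [0,0,0],"twist": 0},{"grip": 60,"slide": [0,0,0],"twist": 0},{"grip": 60,"slide": [0,0,0],"twist": 0},{"grip": 60,"slide": [0,0,0],"twist": 0},{"grip": 60,"slide": [0,0,0],"twist": 0}]}}

```text
time_s: 26.35
position: [0.6082, -0.0877, 0.0887]
ee_rot: [0.97, -0.244, -0.0, -0.0]
ft_force: [-0.1, 0.1, -0.7]
gripper_width: 0.0652
```

Call:
{"fn": "servo_tool", "kwargs": {"commands": [{"grip": 60,"slide": [0,0,-10],"twist": 0},{"grip": 60,"slide": [0,0,-20],"twist": 0},{"grip": 60,"slide": [0,0,-30],"twist": 0},{"grip": 60,"slide": [0,0,-30],"twist": 0},{"grip": 60,"slide": [-30,0,0],"twist": 0},{"grip": 60,"slide": [-35,0,0],"twist": 0},{"grip": 60,"slide": [-35,0,0],"twist": 0},{"grip": 60,"slide": [-35,25,0],"twist": 0},{"grip": 60,"slide": [-35,25,0],"twist": 0},{"grip": 60,"slide": [0,35,0],"twist": 0},{"grip": 60,"slide": [0,0,0],"twist": 0}]}}

```text
time_s: 27.45
position: [0.417, -0.0843, 0.1807]
ee_rot: [0.969, -0.245, 0.001, 0.001]
ft_force: [0.1, 0.1, 1.0]
gripper_width: 0.0652
```

Run:
```python
from h import *
print(state()["position"],state()["gripper_width"])
s=optics.camera("side");c=optics.camera("top")
print("box",rect(c,(210,130,310,240),(8,60,60),(28,255,255),0.08))
a=cv2.resize(s["image"][140:340,190:390],None,fx=2.7,fy=2.7,interpolation=cv2.INTER_CUBIC); b=cv2.resize(c["image"][95:235,160:410],None,fx=1,fy=1)
im=np.zeros((540,800,3),np.uint8); im[:,:540]=a; im[:140,545:795]=b; im[150:350,545:795]=cv2.resize(s["image"][150:200,235:297],(250,200),interpolation=cv2.INTER_CUBIC)
im0=cv2.imread("pics/side0.png")[:,:,::-1]; im[355:540,545:795]=cv2.resize(im0[150:200,235:297],(250,185),interpolation=cv2.INTER_CUBIC)
cv2.imwrite("pics/f1.png",im[:,:,::-1])
```

```text
[ 0.41696128 -0.08434349  0.18066697] 0.06519557106755879
box ((483.12298583984375, 199.647705078125), (94.38516235351562, 122.51105499267578), 7.933047771453857)
```

View pics/f1.png

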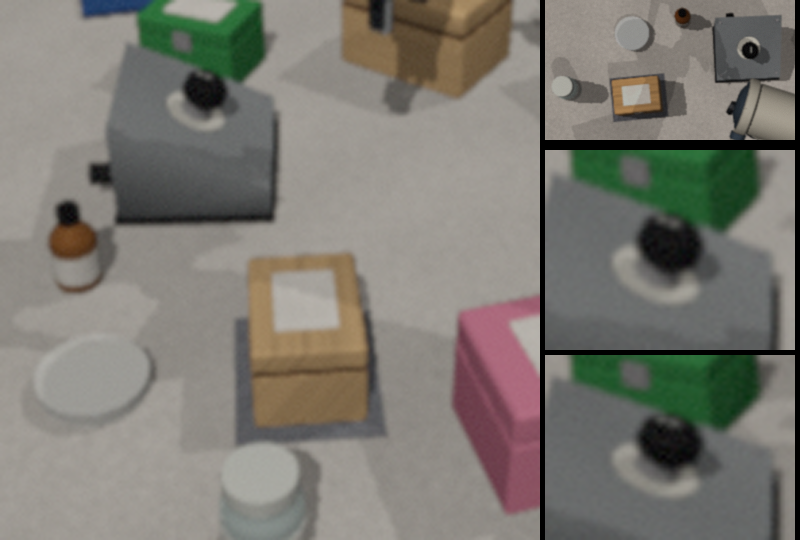

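The head matches its starting picture (lower-right insets, about 46% of the crop height in both), so it's fully up. The box base is centred on the pad, with margins of 17 and 18 px on either side. The bottle, dish and jar haven't moved. Handing in.

```bash
python3 -c "
from cell import state,manip
print(state()['time_s'],manip.finish_job())"
```

```text
the job is handed in; nothing more can be done
27.55 None
```

The job is done and handed in at 27.6 s of the 67 s allowed.

- **Slide box:** I slid the small wooden box along the bench in three flat pushes. It now stands at about (0.485, 0.201) at 7.8–7.9°. The pad measured (0.486, 0.201) at 7.3–8.1°, so the box is centred within about 1–2 mm.
- **Stop, press:** I pressed the head to its bottom with about 17 N along its axis, well under 35 N. On backing off, the force fell to about zero roughly 6 mm below the first contact height, and the picture showed the head staying down by itself.
- **Stop, reset:** I gripped the rim at 20 N, turned it 1.02 rad clockwise and let go. In the last side view the head stands as high as in the starting picture.
- **Bystanders:** In the last picture the bottle, dish and jar appear where they were; I checked these by eye only. The arm was clear of everything when I handed in.

**Checks that failed or disagreed:**
- The first side-view estimate of the box's y differed by about 9 mm from the top view. The later top view, after contact, settled it.
- My automatic head fit was spoiled by a shadow, so I used hand-read outlines instead.
- I never saw the catch snap in the force readings; the latching rests on the release force and the picture.

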